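# Click the coffee grinder from fine to medium and start it

## Task

Set the coffee grinder from fine to medium for the next pot: press a fingertip on top of the knurled thumbwheel and roll it toward the front of the grinder by friction, just one click, so that it settles in the two-dot notch without ever running on toward coarse. Then press the green start button fully down with a fingertip and let it spring back. Nothing is to be picked up, and the mug and the two jars beside the grinder stay where they are.

Things in the scene. Friction and masses are not known exactly. Their poses are not given: they have to be found in the camera images.
- coffee_grinder: Cream burr grinder, fixed, 250 x 160 mm in plan. Origin: centre of its underside; x from its front to its back, y to its left, z up. The front part (x -125 to +20 mm) is a flat control deck 80 mm high with the thumbwheel (centre x -65, y +30 mm) and start button (x -65, y -40 mm); behind it a motor block 110 mm high with a bean hopper (centre x +75, y 0, radius 47 mm) to 179 mm high.
- wheel_top (a point): Highest point of the grey knurled wheel at rest, 89 mm above the worktop, mid-width; fixed to the grinder, axes as the grinder's. Wheel radius 35 mm, width 24 mm, level axle along the grinder's y; it stands 9 mm out of a 47 mm long slot in the deck. Fingertip friction on it is at least 0.45. The axle is sprung: it gives from about 2 N, then 1 mm per 2 N, to a firm stop at 4 mm (10 N).
- grind_wheel (a joint): Wheel angle, rad; grows as the wheel's top moves to the grinder's front (-x), 35 mm of rim per rad. Notches: 0 fine, 0.5 medium, 1.0 coarse; stops at -0.12 and 1.12. Starts in the fine notch. Humps midway, at 0.25 and 0.75, take about 1.5 N at the rim; let go past a hump, it snaps into the next notch by itself.
- axle (a joint): How far the wheel is pressed down on its sprung axle, m: 0 at rest, 0.004 at its stop.
- red_line (a point): Middle of the red line across the wheel's rim, which turns with the wheel. It stands beside the scale dots on the deck left of the wheel: one dot (fine, to the back, 17 mm behind the wheel's top), two dots (medium, line on top), three dots (coarse, to the front).
- start_button_top (a point): Centre of the top of the green round start button, 28 mm across, 101 mm above the worktop when up, in a black housing on the deck, 70 mm to the right of the wheel. It is pressed straight down.
- start_button (a joint): Travel of the start button, m: 0 up, 0.005 fully down (about 4.5 N); it springs back.
- brown_mug: Loose brown mug, 98 mm high, 89 mm across, handle toward its +y; origin at the centre of its underside. Stands left of the grinder; leave it alone.
- red_cap_jar: Loose slim glass spice jar with a red cap, 44 mm across, 98 mm high; origin at the centre of its underside. Stands right of the grinder; leave it alone.
- low_jar: Loose low glass jar with a beige lid, 73 mm across, 75 mm high; origin at the centre of its underside. Stands right of the grinder; leave it alone.

How it is judged (in metres and radians):
On the way, in this order (a step that is already met when the one before it is completed fails the run):
1. a fingertip presses the wheel down and rolls it up the hump out of the fine notch (value of joint grind_wheel between 0.1 and 0.35 rad and value of joint axle above 0.0001 m and contact force between the fingers and grind_wheel above 0.5 N), for 0.02 s.
2. the wheel has clicked into the medium notch and the finger has left it (value of joint grind_wheel between 0.4 and 0.6 rad and contact force between grind_wheel and anything else below 0.3 N), for 0.2 s.
3. the start button is pressed fully down with the wheel at medium (value of joint grind_wheel between 0.4 and 0.6 rad and value of joint start_button above 0.004 m and contact force between the fingers and start_button above 0.5 N), for 0.05 s.
At the end, for the whole second after the job is handed in: The wheel rests in the medium notch (0.4 to 0.6 rad), the start button is up again (under 1 mm), and the mug and the two jars stand upright within 15 mm of where they stood (value of joint grind_wheel between 0.4 and 0.6 rad and velocity of joint grind_wheel between -0.1 and 0.1 rad/s and value of joint start_button below 0.001 m and distance of each of brown_mug, red_cap_jar, low_jar from where it was at the start of the episode below 0.015 m and angle between each of brown_mug, red_cap_jar, low_jar's own z axis and vertical below 0.1 rad); the robot touches nothing.
It fails at once if the wheel runs on past medium, over the hump toward coarse (more than 0.75 rad) (value of joint grind_wheel above 0.75 rad).
It fails at once if the start button is pressed while the wheel is not at medium (value of joint start_button above 0.004 m and not (value of joint grind_wheel between 0.35 and 0.65 rad)).
It fails at once if the brown mug is lifted, carried, pushed away or tipped (distance of brown_mug from where it was at the start of the episode above 0.025 m or angle between brown_mug's own z axis and vertical above 0.3 rad).
It fails at once if the red-capped jar is lifted, carried, pushed away or tipped (distance of red_cap_jar from where it was at the start of the episode above 0.025 m or angle between red_cap_jar's own z axis and vertical above 0.3 rad).
It fails at once if the low jar is lifted, carried, pushed away or tipped (distance of low_jar from where it was at the start of the episode above 0.025 m or angle between low_jar's own z axis and vertical above 0.3 rad).
It also fails if it takes over 40 s, if anything falls off the work surface, if the arm or the gripper's body presses on something with over 40 N, if the wrist force passes 120 N, or if a joint passes its speed limit or range.

## Robot

A 6-joint arm with a two-finger parallel gripper is mounted at the origin on a cart in front of the work surface, level with it; the furniture and walls round the work are solid. World frame = base frame: x ahead of the robot, y to its left, z up, the work surface at z = 0. Lengths are in mm, angles in rad, forces in N, time in s.
With the tool pointing down it reaches from about 325 to 750 mm from the base axis. Payload 7.6 kg.
Tool frame: the origin (TCP) lies on the front face of the gripper's body, between the roots of the fingers; the fingertips stand 73 mm ahead of it and the grasp point (between the pads) lies 54 mm ahead of it (grasp_offset is the distance from the TCP to the grasp point, in mm); z points along the fingers, y is the line along which they close (so a half turn about z gives the same grasp; the last joint's range is limited). The gripper opens to 85 mm and grips with 20 to 120 N. Pads are 22 mm wide; open, the fingers measure 114 mm over their backs; the gripper's body (76 mm by 85 mm) begins 54 mm behind the grasp point. The pads swing forward as they close: fully open they stand 13 mm farther back than shut.
Start: joints at [-1.298, 0.052, 1.401, -0, 1.689, -0.07], TCP at [176.489, -494.46, 303.923] pointing down, gripper open.
Joint ranges: [-2.9, 2.9], [-0.91, 2.17], [0.12, 2.37], [-1.06, 4.2], [0.26, 2.73], [-2.93, 2.93]. Speed limits (rad/s): [2.57, 2.57, 3.01, 3.14, 3.14, 3.14].

## Interface

Orientations are given as a unit quaternion [w, x, y, z].
In Python, from workcell import * gives the robot as it stands.
- The arm moves only by the tool step_arm, never from a script. Its arguments are lists of equal length, an entry for each row: "offset": the shift along the tool's x, y, z in cm, a list of three; "turn": the turn about the tool's z in degrees. In form: {"offset": [[x, y, z], ...], "turn": [turn, ...]}. A call has 1 to 20 rows; each row is the pose to reach, as a shift and turn from the pose commanded when the call began, along the tool's axes at that moment; what a row does not reach only later rows make up. A row lasts 1/8 s, in which the tool goes at most 62.5 mm and 10.7 degrees, less where a joint would pass 70% of its speed; a pose out of reach is approached as far as the arm can. A call with a gripper value outside its range is refused whole. "hand" is the finger opening in cm, from 0 to 8.54, set as the call begins (left out, the last holds). The fingers move at their own pace and stop on an object; the grip force is fixed at half the most. Time passes only in rows, so rows that repeat a pose let the fingers close. It gives the time, the measured TCP pose, the force, the opening and the grip force at its end, in the units of the state.
- get_state(): the state, without advancing time (a new reading comes with each control period).
- camera(name): name is "scene" or "top" or "wrist"; returns a dict with "frame" (384x512x3 uint8, blue, green, red), "z_map" (384x512 float32, mm along the optical axis (not along the pixel's ray), 0 where there is no reading), "mtx" (3x3 intrinsics, pixels), "k1" (the pictures are not rectified: a ray, as slopes to the right and down, at radius r is drawn at 1 + k1 r^2 times it, then the intrinsics apply), "T" (4x4, takes a point from camera to world coordinates). Camera axes: x right, y down, z forward; pixel columns grow to the right and rows downward; lengths in mm; the calibration is good to about 2 mm. A picture is of the moment at which its call begins.
- finish_job(): hands the job in; it is judged then, once.
The state is a dict: "t": time; "qpos": joint angles; "qvel": joint speeds; "joint_efforts": joint torques, N m; "position": TCP position; "tcp_rot": TCP orientation; "ft_force": force on the tool from outside, world axes, zero at the start; "torque": the same for the moment, N m; "gripper_width": finger opening in mm; "grasp_force": force on a finger pad.
Only numpy, scipy, OpenCV 4.12 (cv2) and the standard library are available. Lean on these libraries where they do the work, as an engineer would, in place of code of your own. Each camera call takes 0.05 s, during which the arm holds its last target. There are 200 camera calls.

## Working session

There is one attempt and no reset: what is moved stays moved. The work goes in short steps, Python scripts to look and compute and a tool call to move; the robot and the scene stay as the last step left them, time stands still between calls to the robot, and variables do not carry over. Pictures are saved under pics/ and viewed, at most 10 in all, crops included, and the job is handed in when it is done.

Besides the shell and the picture viewer there is one more tool, called after ">>>" by a JSON object that holds its "fn" and its "kwargs", one argument or row to a line. step_arm: Moves the arm, as the interface text tells. Its arguments: {"type":"object","properties":{"offset":{"type":"array","items":{"type":"array","items":{"type":"number"}}},"turn":{"type":"array","items":{"type":"number"}},"hand":{"type":"number"}},"required":["offset","turn"]}

```bash
mkdir -p pics; cat > h.py <<'E'
from workcell import *
import numpy as np, cv2
def world(c,u,v,z=None):
    k=np.array([c["k1"],0,0,0,0],float)
    p=cv2.undistortPoints(np.array([[[u,v]]],float),c["mtx"],k)[0,0]
    T=c["T"]
    if z is None:
        d=c["z_map"][int(v)-1:int(v)+2,int(u)-1:int(u)+2]; d=np.median(d[d>0])
        return (T@np.array([p[0]*d,p[1]*d,d,1]))[:3]
    r=T[:3,:3]@np.array([p[0],p[1],1]); return T[:3,3]+r*(z-T[2,3])/r[2]
E
python3 - <<'E'
from h import *
a=camera("top");b=camera("scene")
cv2.imwrite("pics/top.png",cv2.resize(a["frame"],(800,600)));cv2.imwrite("pics/scene.png",b["frame"])
np.save("top.npy",a,allow_pickle=True)
print(get_state(), a["T"])
E
```

```text
{'t': 0.1, 'qpos': array([-1.29829305e+00,  5.27624941e-02,  1.40160810e+00,  2.16420849e-06,
        1.68860261e+00, -7.02773835e-02]), 'qvel': array([ 8.29572940e-05, -1.19858119e-03, -3.24869519e-03, -5.86068398e-04,
       -1.99762073e-04, -3.54727815e-04]), 'joint_efforts': array([ 1.12364913e-03, -3.82580638e+01, -3.60985708e+01, -6.86112799e-05,
        4.81314986e-03,  2.12790144e-05]), 'position': array([ 176.44515387, -494.28675053,  303.17010433]), 'tcp_rot': array([-6.86858635e-04,  9.85348338e-01,  1.70552560e-01, -6.86077479e-05]), 'ft_force': array([-0.36755042,  0.60006248, -0.15344319]), 'torque': array([ 0.01714835,  0.01708403, -0.03675282]), 'grasp_force': 0.0, 'gripper_width': 85.38248371775863} [[-2.28885995e-03 -9.78512922e-01  2.06172799e-01  3.14229899e+02]
 [-9.99982611e-01  1.11909607e-03 -5.79014395e-03  4.57038067e+01]
 [ 5.43500350e-03 -2.06182467e-01 -9.78498468e-01  1.24599652e+03]
 [ 0.00000000e+00  0.00000000e+00  0.00000000e+00  1.00000000e+00]]
```

View pics/top.png

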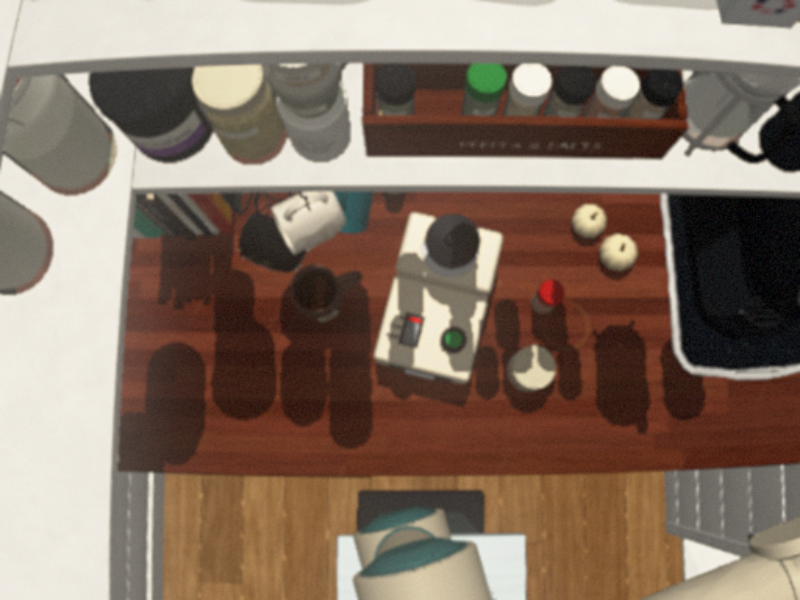

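View pics/scene.png

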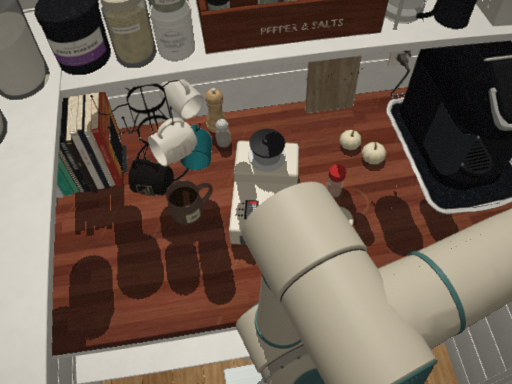

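The top view shows the grinder at (440,300) in the enlarged image, with the wheel near (411,331), the button near (454,340), the mug to the left, and the jars to the right.

```bash
python3 - <<'E'
from h import *
a=np.load("top.npy",allow_pickle=True).item(); s=.64
for n,u,v,z in [("wheel",412,331,85),("button",454,339,101),("FL",376,356,80),("FR",467,381,80),("BL",411,213,110),("BR",502,236,110),("jarlow",531,362,75),("cap",551,291,98),("mug",316,287,98),("shelf",440,188,None)]:
    w=world(a,u*s,v*s,z); print(n,w.round(1), world(a,u*s,v*s).round(1))
f=a["frame"]; x0,x1,y0,y1=235,320,190,250
cv2.imwrite("pics/crop.png",cv2.resize(f[y0:y1,x0:x1],None,fx=9,fy=9,interpolation=cv2.INTER_CUBIC))
E
```

```text
wheel [488.8  31.8  85. ] [488.1  31.9  90.1]
button [473.3 -35.5 101. ] [473.3 -35.5 100.9]
FL [448.5  90.5  80. ] [448.7  90.6  77.8]
FR [407.3 -57.2  80. ] [408.  -57.9  72. ]
BL [682.1  33.1 110. ] [7.177e+02 3.180e+01 1.000e-01]
BR [ 642.7 -116.9  110. ] [ 673.9 -132.3    2.2]
jarlow [ 438.1 -163.7   75. ] [ 438.1 -163.7   75.4]
cap [ 552.5 -197.    98. ] [ 552.6 -197.1   97.3]
mug [559.6 188.8  98. ] [565.6 192.3  69.8]
shelf [609.6   1.7 431.1] [609.6   1.7 431.1]
```

View pics/crop.png

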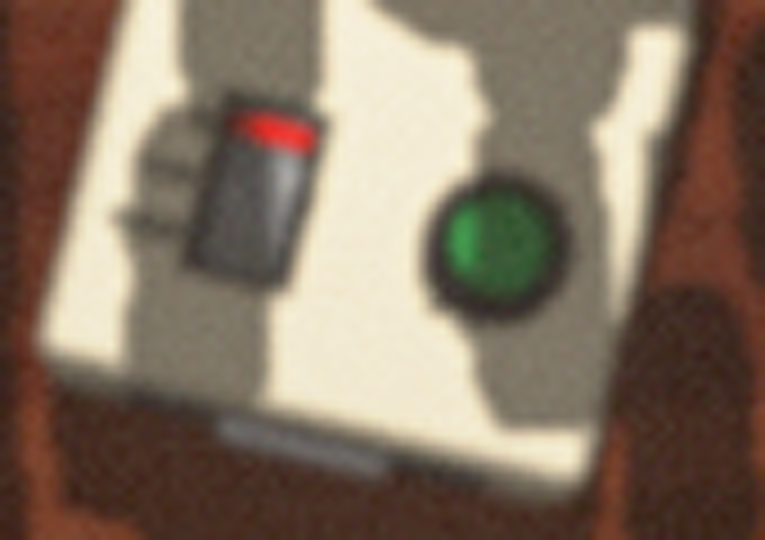

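>>> {"fn": "step_arm", "kwargs": {
  "offset": [
    [4,-3.3,0],
    [8,-6.5,0],
    [12,-9.8,1],
    [16,-13,2],
    [20,-16.3,3],
    [24,-19.6,4],
    [28,-23,5],
    [32,-26.3,6],
    [36,-29.6,6],
    [40,-33,6],
    [43,-35.5,6],
    [45.5,-37.6,6],
    [47.2,-39,6],
    [47.2,-39,6],
    [47.2,-39,6],
    [47.2,-39,6]
  ],
  "turn": [3,6,9,12,15,18,21,24,27,30,33,33.6,33.6,33.6,33.6,33.6],
  "hand": 0
}}

```text
t: 2.1
position: [489.7, 30.8, 243.9]
tcp_rot: [0.0, 0.993, -0.122, -0.0]
ft_force: [0.4, 0.1, 0.5]
gripper_width: 0.2
grasp_force: 0.0
```

```bash
python3 - <<'E'
from h import *
from scipy.spatial.transform import Rotation as R
s=get_state(); q=s["tcp_rot"]; M=R.from_quat([*q[1:],q[0]]).as_matrix()
print(s["t"],s["position"],s["gripper_width"],s["ft_force"],s["qpos"]);print(M.round(4))
a=camera("wrist"); np.save("w.npy",a,allow_pickle=True);cv2.imwrite("pics/w.png",a["frame"]);print(a["T"].round(3))
E
```

```text
2.1 [489.66208004  30.78994627 243.86869983] 0.15278749062149727 [0.36576281 0.06625837 0.45062444] [-1.24017443e-02 -1.88349484e-02  1.59239048e+00 -1.92168539e-04
  1.56811036e+00  1.80307425e+00]
[[ 9.702e-01 -2.422e-01 -1.000e-04]
 [-2.422e-01 -9.702e-01 -2.000e-04]
 [-0.000e+00  2.000e-04 -1.000e+00]]
[[-2.42000e-01 -9.36000e-01 -2.57000e-01  5.54839e+02]
 [-9.70000e-01  2.33000e-01  6.40000e-02  1.52330e+01]
 [-0.00000e+00  2.65000e-01 -9.64000e-01  3.14375e+02]
 [ 0.00000e+00  0.00000e+00  0.00000e+00  1.00000e+00]]
```

View pics/w.png

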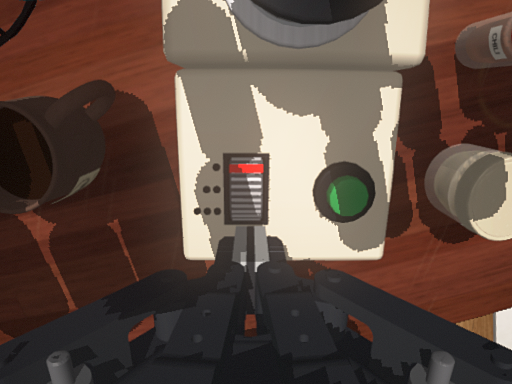

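The wrist view confirms the alignment: the slot spans (224..269, 153..224), the red line sits at (246,168) beside the one-dot mark, and the button is at (348,196).

```bash
python3 - <<'E'
from h import *
a=np.load("w.npy",allow_pickle=True).item()
M=np.array([[.9702,-.2422,0],[-.2422,-.9702,0],[0,0,-1]]);p=np.array([489.7,30.8,243.9])
f=a["frame"].astype(int);B,G,Rr=f[...,0],f[...,1],f[...,2]
def cen(m):
    n,l,st,c=cv2.connectedComponentsWithStats(m.astype(np.uint8)); i=1+st[1:,4].argmax(); return st[i],c[i]
m=(Rr>170)&(G<80)&(B<80);m[:, :200]=0;m[:,300:]=0;m[200:]=0
sr,cr=cen(m)
sg,cg=cen((G>Rr+40)&(G>B+25))
print(sr,cr,sg,cg)
for n,(u,v),z in [("slotTop",(246.5,153),80),("slotBot",(246.5,224),80),("slotmid",(246.5,189),80),("red",cr,84.7),("btn",cg,101)]:
    w=world(a,u,v,z); print(n,w.round(1),"tool",(M.T@(w-p)).round(1), world(a,u,v).round(1))
E
```

```text
[238 164  26   9 177] [250.76836158 168.01129944] [329 184  11  30 195] [334.         199.17948718]
slotTop [517.3  27.3  80. ] tool [ 27.6  -3.3 163.9] [517.5  27.3  81.4]
slotBot [464.9  40.6  80. ] tool [-26.4  -3.5 163.9] [465.2  40.5  80.9]
slotmid [491.5  33.8  80. ] tool [  1.   -3.4 163.9] [493.8  33.2  88.5]
red [507.   26.8  84.7] tool [ 17.7  -0.3 159.2] [507.2  26.7  85.7]
btn [476.  -23.5 101. ] tool [ -0.2  56.  142.9] [476.1 -23.4 101.5]
```

>>> {"fn": "step_arm", "kwargs": {
  "offset": [
    [0.7,-0.34,2],
    [0.7,-0.34,5],
    [0.7,-0.34,7],
    [0.7,-0.34,7.8],
    [0.7,-0.34,7.8]
  ],
  "turn": [0,0,0,0,0]
}}

```text
t: 2.78
position: [497.5, 32.8, 166.0]
tcp_rot: [0.0, 0.993, -0.122, -0.0]
ft_force: [-0.7, -1.0, 0.1]
gripper_width: 0.2
grasp_force: 0.0
```

>>> {"fn": "step_arm", "kwargs": {
  "offset": [
    [0,0,0.15],
    [0,0,0.3],
    [0,0,0.45],
    [0,0,0.45],
    [0,0,0.45]
  ],
  "turn": [0,0,0,0,0]
}}

```text
t: 3.4
position: [497.7, 33.1, 161.6]
tcp_rot: [0.0, 0.993, -0.122, 0.0]
ft_force: [0.8, -0.0, 1.7]
gripper_width: 0.1
grasp_force: 0.7
```

>>> {"fn": "step_arm", "kwargs": {
  "offset": [
    [0,0,0.1],
    [0,0,0.2],
    [0,0,0.25],
    [0,0,0.25]
  ],
  "turn": [0,0,0,0]
}}

```text
t: 3.9
position: [497.9, 33.1, 159.6]
tcp_rot: [0.0, 0.993, -0.122, 0.001]
ft_force: [0.2, -0.3, 5.1]
gripper_width: -0.1
grasp_force: 2.9
```

>>> {"fn": "step_arm", "kwargs": {
  "offset": [
    [0,0,0.05],
    [-0.15,0,0.05],
    [-0.3,0,0.05],
    [-0.45,0,0.05],
    [-0.6,0,0.05],
    [-0.7,0,0.05],
    [-0.7,0,0.05]
  ],
  "turn": [0,0,0,0,0,0,0]
}}

```text
t: 4.78
position: [491.4, 34.7, 159.4]
tcp_rot: [-0.0, 0.993, -0.122, 0.001]
ft_force: [1.2, -0.7, 6.0]
gripper_width: -0.2
grasp_force: 3.1
```

```bash
python3 - <<'E'
from h import *
print(get_state()["ft_force"])
a=camera("wrist");cv2.imwrite("pics/w2.png",a["frame"][100:300,120:400])
E
```

```text
[ 1.17833688 -0.7040729   6.01687403]
```

View pics/w2.png

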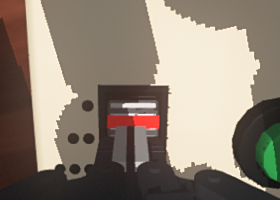

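The red line now sits about halfway between the one-dot and two-dot marks, so the wheel is rolling without slip. I'll go over the hump next, then lift.

>>> {"fn": "step_arm", "kwargs": {
  "offset": [
    [-0.15,0,0],
    [-0.3,0,0],
    [-0.45,0,0],
    [-0.6,0,0],
    [-0.7,0,0],
    [-0.7,0,0],
    [-0.7,0,0],
    [-0.7,0,-0.5],
    [-0.7,0,-2],
    [-0.7,0,-5],
    [-0.7,0,-8],
    [-0.7,0,-8],
    [-0.7,0,-8],
    [-0.7,0,-8]
  ],
  "turn": [0,0,0,0,0,0,0,0,0,0,0,0,0,0]
}}

```text
t: 6.58
position: [483.5, 36.5, 237.2]
tcp_rot: [0.0, 0.993, -0.122, -0.001]
ft_force: [-0.8, 0.9, -0.4]
gripper_width: -0.1
grasp_force: 0.0
```

```bash
python3 - <<'E'
from h import *
a=camera("wrist");np.save("w3.npy",a,allow_pickle=True);cv2.imwrite("pics/w3.png",a["frame"])
s=get_state();p=s["position"];print(p,s["ft_force"])
M=np.array([[.9702,-.2422,0],[-.2422,-.9702,0],[0,0,-1]])
# button target from the first wrist picture (pixel 348,196) and from wheel + 70 mm
b=np.load("w.npy",allow_pickle=True).item()
w=world(b,348,196,101);print(w,M.T@(w-p))
w2=np.array([491,33.9,101])+70*M[:,1];print(w2,M.T@(w2-p))
E
```

```text
[483.6037597   36.4699077  237.31319778] [-0.18310822 -0.42735307  0.76052694]
[475.84973067 -33.15471132 101.        ] [  9.34012377  69.4278312  136.31319778]
[474.046 -34.014 101.   ] [  7.79826399  70.69837665 136.31319778]
```

View pics/w3.png

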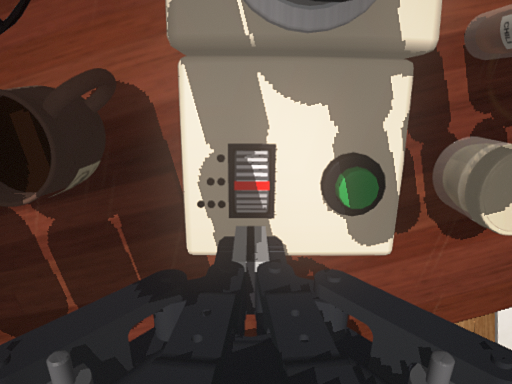

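The red line at (252,186) is level with the two-dot mark, so the wheel is at medium. On to the button.

>>> {"fn": "step_arm", "kwargs": {
  "offset": [
    [0.2,1.8,0],
    [0.5,4,0],
    [0.8,6,0],
    [0.85,7,2],
    [0.85,7,4.5],
    [0.85,7,5.9],
    [0.85,7,6.2],
    [0.85,7,6.4],
    [0.85,7,6.6],
    [0.85,7,6.75],
    [0.85,7,6.75],
    [0.85,7,6.75]
  ],
  "turn": [0,0,0,0,0,0,0,0,0,0,0,0]
}}

```text
t: 8.12
position: [475.7, -33.6, 171.4]
tcp_rot: [0.0, 0.993, -0.121, 0.001]
ft_force: [2.6, 0.1, 3.1]
gripper_width: 0.4
grasp_force: 1.3
```

>>> {"fn": "step_arm", "kwargs": {
  "offset": [
    [0,0,0.1],
    [0,0,0.2],
    [0,0,0.3],
    [0,0,0.3],
    [0,0,0.3]
  ],
  "turn": [0,0,0,0,0]
}}

```text
t: 8.75
position: [475.7, -33.5, 168.6]
tcp_rot: [0.0, 0.993, -0.122, 0.001]
ft_force: [2.4, -0.1, 7.5]
gripper_width: -0.1
grasp_force: 3.3
```

>>> {"fn": "step_arm", "kwargs": {
  "offset": [
    [0,0,0.1],
    [0,0,0.2],
    [0,0,0.2],
    [0,0,0.2]
  ],
  "turn": [0,0,0,0]
}}

```text
t: 9.25
position: [475.8, -33.5, 168.4]
tcp_rot: [0.0, 0.993, -0.121, 0.001]
ft_force: [-4.1, 1.2, 18.7]
gripper_width: -0.0
grasp_force: 9.3
```

The button is at its hard stop: force is up to 18.7 N with only 0.2 mm of further travel. Lifting off now.

>>> {"fn": "step_arm", "kwargs": {
  "offset": [
    [0,0,-0.5],
    [0,0,-2],
    [0,0,-5],
    [0,0,-8],
    [0,0,-9],
    [0,0,-9],
    [0,0,-9]
  ],
  "turn": [0,0,0,0,0,0,0]
}}

```text
t: 10.12
position: [474.8, -33.4, 254.3]
tcp_rot: [-0.0, 0.993, -0.122, -0.001]
ft_force: [-0.2, -0.7, 0.4]
gripper_width: -0.3
grasp_force: 0.0
```

```bash
python3 - <<'E'
from h import *
a=camera("wrist");cv2.imwrite("pics/w4.png",a["frame"]);print(get_state()["position"],get_state()["ft_force"])
E
```

```text
[474.85431517 -33.4255131  254.33975039] [-0.21378507 -0.76550304  0.41824648]
```

View pics/w4.png

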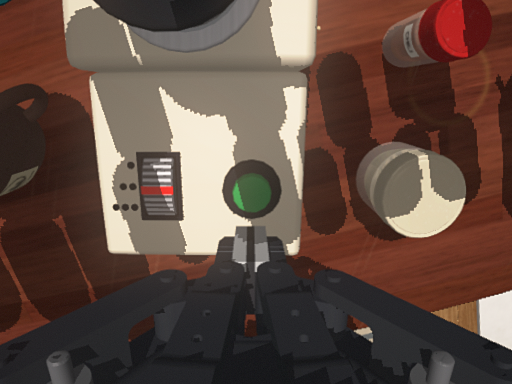

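The red line at (157,190) is beside the two dots, the button at (252,190) is up, and the jars are undisturbed.

```bash
python3 -c "
from workcell import *
print(finish_job())"
```

```text
the job is handed in; nothing more can be done
None
```

The wheel was rolled one click to medium, the start button was pressed to its stop and sprang back, the mug and jars were never touched, and the job is handed in (no verdict was returned).

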